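# Unlock the shaker's rack clamp and hold it open

## Robot

A 6-joint arm with a two-finger parallel gripper is mounted at the origin on a cart in front of the work surface, level with it; the furniture and walls round the work are solid. World frame = base frame: x ahead of the robot, y to its left, z up, the work surface at z = 0. Lengths are in mm, angles in rad, forces in N, time in s.
With the tool pointing down it reaches from about 350 to 775 mm from the base axis. Payload 7.3 kg.
Tool frame: the origin (TCP) lies midway between the tips of the shut fingers; the grasp point (between the pads) lies 19 mm behind it; z points along the fingers, y is the line along which they close (so a half turn about z gives the same grasp; the last joint's range is limited). The gripper opens to 92 mm and grips with 3 to 60 N. Pads are 19 mm wide; open, the fingers measure 130 mm over their backs; the gripper's body (75 mm by 190 mm) begins 47 mm behind the grasp point.
Start: joints at [1.084, 0.342, 1.524, -0, 1.275, -0.146], TCP at [175.464, 494.833, 197.341] pointing down, gripper open.
Joint ranges: [-2.53, 2.53], [-0.77, 2.02], [0.04, 2.7], [-1, 4.14], [0.28, 2.66], [-3.11, 3.11]. Speed limits (rad/s): [2.57, 2.57, 3.14, 3.14, 3.14, 3.14].

## Interface

Orientations are given as [roll, pitch, yaw] about the fixed x, y, z axes, in that order (R = Rz(yaw) Ry(pitch) Rx(roll)).
In Python, from plant import bot gives the robot as it stands.
- The arm moves only by the tool jog_arm, never from a script. Its arguments are lists of equal length, an entry for each row: "dp": the shift along the tool's x, y, z in m, a list of three; "twist": the turn about the tool's z in degrees. A call has 1 to 10 rows; each row shifts and turns the commanded pose from where the row before left it, along the tool's axes as they then stand; what a row does not reach is not made up. A row lasts 1/8 s, in which the tool goes at most 62.5 mm and 10.7 degrees, less where a joint would pass 70% of its speed; a pose out of reach is approached as far as the arm can. A call is refused whole if a number of a shift passes 0.0625 or a number of a turn 10.7, either way. A call with a gripper value outside its range is refused whole. "jaw" is the finger opening in m, from 0 to 0.0918, set as the call begins (left out, the last holds). The fingers move at their own pace and stop on an object; the grip force is fixed at half the most. Time passes only in rows, so rows that do not move let the fingers close. It gives the time, the measured TCP pose, the force, the opening and the grip force at its end, in the units of the state.
- bot.get_obs(): the state, without advancing time (a new reading comes with each control period).
- bot.capture(name): name is "scene" or "top"; returns the picture (400x640x3 uint8, blue, green, red); there is no depth.
- bot.camera_params(name): a dict with "fx", "fy", "cx", "cy" (pixels), "k1" (the pictures are not rectified: a ray, as slopes to the right and down, at radius r is drawn at 1 + k1 r^2 times it, then the intrinsics apply), "R" (3x3) and "t" (3): a world point X has camera coordinates R X + t. Camera axes: x right, y down, z forward; pixel columns grow to the right and rows downward; lengths in mm; the calibration is good to about 2 mm. A picture is of the moment at which its call begins. camera_params takes no time and is no camera call.
- bot.close_job(): hands the job in; it is judged then, once.
Trained networks look in the newest picture that a camera, given by its name, has taken for a name from the list of things; names that differ only in an ending like _2 or _b are one class to them, and where a whole thing is asked for, a point or a joint stands for the part that bears it (a point fixed in the world has none). Each returns a list of dicts, best first, with "confidence" (0 to 1); they miss things now and then, are a little off and sometimes report something else, mostly with a low value. They report only what shows in the picture. A call takes as long as a camera call.
- bot.find_in(camera, label): "bbox" ([centre column, centre row, width, height] in pixels, round what is visible of it).
- bot.masks_of(camera, label): "pixels" (400x640 bool, what is visible of it) and "bbox" ([centre column, centre row, width, height] in pixels, round what is visible of it).
The state is a dict: "time": time; "joint_positions": joint angles; "dq": joint speeds; "tau": joint torques, N m; "tool_pos": TCP position; "tcp_rot": TCP orientation; "contact_force": force on the tool from outside, world axes, zero at the start; "moment": the same for the moment, N m; "grip_width": finger opening in mm; "finger_force": force on a finger pad.
Only numpy, scipy, OpenCV 4.12 (cv2) and the standard library are available. Lean on these libraries where they do the work, as an engineer would, in place of code of your own. Each camera call takes 0.05 s, during which the arm holds its last target. There are 200 camera calls.

## Task

The run on the bench shaker is over and a colleague is waiting to lift the tube rack out of it. Pull the shaker's carrier drawer fully open by its bar handle, flip the steel safety catch over to the outside so that it no longer blocks the clamp lever, then pull the lever's upright post back towards the drawer front as far as it goes and keep it there: finish while still holding the lever open. Leave the rack seated in its nest and do not disturb the things standing round the shaker.

Things in the scene. Friction and masses are not known exactly. Their poses are not given: they have to be found in the camera images.
- shaker: White bench shaker fixed to the worktop, 220 (x) x 250 (y) x 100 mm high; origin at the middle of the lower front edge of its housing. Its x axis points from its front (drawer side) to its back, y to its left as seen from the front, z up: the directions below are these axes. The front face of the housing is at x = 0. Position and yaw vary.
- carrier (a joint): Carrier drawer in the shaker's front, slides out along the shaker's -x: 0 shut, 0.155 m fully out at its stop; 2 N friction, stays where left. Aluminium tray 222 mm wide, lips 6 mm high; white front panel with a clear window, 246 mm wide, 14 mm thick, top edge 83 mm above the worktop. Once it is out, the rack is seen on its +y side, lever and catch on its -y side, open from above.
- drawer_handle (a point): Middle of the steel bar handle of the drawer: bar along the shaker's y, 120 mm long, 11 mm thick, 62 mm above the worktop (the housing's top edge is 38 mm higher), 35 mm in front of the panel. Moves with the drawer. The point has the axes of the shaker.
- clamp_lever (a joint): Angle of the spring clamp lever, a flat L-shaped steel bell crank swinging level about an upright pivot: about 0 while its rubber jaw presses on the rack's flank, 0.65 rad at its stop, fully open; opens clockwise seen from above. A spring always pulls it shut: 3 N at the post to start, 9 N at the stop. While the catch is closed it is blocked at about 0.03 rad.
- lever_pivot (a point): The lever's pivot axis on the drawer floor, 30 mm above the worktop; moves with the drawer.
- lever_post: Upright black round post on the lever's end, 16 mm in diameter, the handle. Origin on its axis, 65 mm above the worktop, 5 mm below its top; free all round from 40 mm above the worktop up. It is 55 mm from the pivot, on the pivot's -y side while clamped; opening carries it 33 mm towards the drawer front (-x) and 11 mm towards +y, on an arc. It spins freely on its pin.
- safety_catch (a joint): Angle of the steel flip-over catch: near 0 closed, its stop bar (8 mm square, 36 mm long) level towards +y just in front of the post, blocking the lever; 1.9 rad fully flipped. It turns about the shaker's x: the tab goes over to -y (outside, away from the rack), the bar rises upright. Under 1 N at the tab; stays where left. Well clear from 1.2 rad on.
- catch_tab (a point): Upper part of the catch's thumb tab, mid-plate, 24 mm from the hinge axis: a steel plate 18 mm wide along x, 5 mm thick, reaching 35 mm from the axis, round tip. Closed it stands up, leaning 20 degrees towards +y; flipped over it lies level towards -y, just over the drawer's edge. The edge of the tab nearest the post is 27 mm in front of the post.
- catch_hinge (a point): Point on the catch's hinge axis (along the shaker's x) at the middle of the tab's width, 34 mm above the worktop, 33 mm on the -y side of the clamped post and 44 mm in front of it; moves with the drawer. The stop bar lies 31 mm behind this point; flipped, it stands up to 70 mm above the worktop, about 33 to 45 mm on the -y side of the clamped post and 13 mm in front of it.
- rack: Pink 96-well tube rack, 83 x 125 x 25 mm, loose, origin at the centre of its underside, long side (its y) along the drawer; it lies in a nest with 11 mm high fences in front, behind and on its left, and the jaw presses on its right flank.
- nest_center (a point): Centre of the nest on the drawer floor, 20 mm above the worktop; moves with the drawer. The point has the axes of the shaker.
- timer: Bench timer lying on its back, 68 x 68 x 20 mm, origin at the centre of its underside; a bystander.
- reagent_bottle: Brown reagent bottle with a black cap, 45 mm in diameter, 85 mm high, origin at the centre of its underside; a bystander.
- cold_block: Cooling block for tubes, 62 x 96 x 34 mm, origin at the centre of its underside; a bystander.
- marker: Capped marker pen lying flat, 137 mm long, 13 mm thick; a bystander.

How it is judged (in metres and radians):
On the way, in this order (a step that is already met when the one before it is completed fails the run):
1. the drawer is pulled fully open (value of joint carrier above 0.135 m), for 0.2 s.
2. the safety catch is flipped over, clear of the lever (value of joint safety_catch above 1.2 rad and value of joint clamp_lever below 0.1 rad), for 0.2 s.
3. the clamp lever is pulled back and held by the fingers (value of joint clamp_lever above 0.5 rad and contact force between the fingers and lever_post above 1 N), for 0.3 s.
At the end, for the whole second after the job is handed in: The drawer is out by more than 135 of 155 mm, the catch is flipped past 1.2 of 1.9 rad, the lever is open past 0.5 of 0.65 rad and the fingers are still on its post with more than 1 N, and the rack lies in its nest within 6 mm of the nest's centre, tilted less than 0.05 rad (all of step 3 and value of joint carrier above 0.135 m and value of joint safety_catch above 1.2 rad and distance between rack and nest_center below 0.006 m and angle between rack's own z axis and vertical below 0.05 rad); the arm keeps its last pose, push and grip.
It fails at once if the rack is pushed or lifted out of its nest (distance between rack and nest_center above 0.01 m or angle between rack's own z axis and vertical above 0.12 rad).
It fails at once if something standing round the shaker is moved by more than 20 mm or tipped (distance of any of timer, reagent_bottle, cold_block, marker from where it was at the start of the episode above 0.02 m or angle between reagent_bottle's own z axis and vertical above 0.3 rad).
It also fails if it takes over 61 s, if anything falls off the work surface, if the arm or the gripper's body presses on something with over 40 N, if the wrist force passes 120 N, or if a joint passes its speed limit or range.

## Working session

There is one attempt and no reset: what is moved stays moved. The work goes in short steps, Python scripts to look and compute and a tool call to move; the robot and the scene stay as the last step left them, time stands still between calls to the robot, and variables do not carry over. Pictures are saved under pics/ and viewed, at most 10 in all, crops included, and the job is handed in when it is done.

Besides the shell and the picture viewer there is one more tool, called after "Call:" as a command line: name --pt "numbers of a row" for each row, then --argument value for the rest. jog_arm: Moves the arm, as the interface text tells. Its arguments: {"type":"object","properties":{"dp":{"type":"array"},"twist":{"type":"array"},"jaw":{"type":"number"}},"required":["dp","twist"]}

```bash
ls; mkdir -p pics
cat > h.py <<'E'
import numpy as np, cv2
from plant import bot
def P(c): 
    p=bot.camera_params(c); return p
def proj(c,X):
    p=P(c); R=np.array(p["R"]);t=np.array(p["t"]).ravel()
    x=np.atleast_2d(X)@R.T+t; s=x[:,:2]/x[:,2:]; r2=(s**2).sum(1,keepdims=True)
    s=s*(1+p["k1"]*r2); return s*[p["fx"],p["fy"]]+[p["cx"],p["cy"]]
def back(c,uv,z):
    p=P(c); R=np.array(p["R"]);t=np.array(p["t"]).ravel()
    d=(np.atleast_2d(uv)-[p["cx"],p["cy"]])/[p["fx"],p["fy"]]; s=d.copy()
    for _ in range(30): s=d/(1+p["k1"]*(s**2).sum(1,keepdims=True))
    ray=np.c_[s,np.ones(len(s))]@R; C=-R.T@t
    return C+ray*((z-C[2])/ray[:,2])[:,None]
E
python3 - <<'E'
from h import *
for c in("scene","top"):
    cv2.imwrite(f"pics/{c}0.png",bot.capture(c)); p=P(c); R=np.array(p["R"]); print(c,-R.T@np.array(p["t"]).ravel(),R[2],p["fx"])
    for l in("shaker","carrier","drawer_handle","timer","reagent_bottle","cold_block","marker"):
        print(l,[(np.round(d["bbox"]).tolist(),round(d["confidence"],2)) for d in bot.find_in(c,l)[:2]])
print(bot.get_obs())
E
```

```text
pics
scene [ 221.42415233 -453.22453906  810.69586304] [ 0.34450075  0.6095703  -0.71396308] 443.4703958604509
shaker [([376.0, 162.0, 135.0, 110.0], 0.89)]
carrier [([346.0, 182.0, 73.0, 72.0], 0.8)]
drawer_handle [([349.0, 181.0, 74.0, 72.0], 0.78)]
timer [([371.0, 286.0, 40.0, 35.0], 0.88)]
reagent_bottle [([395.0, 236.0, 23.0, 36.0], 0.74)]
cold_block []
marker [([232.0, 186.0, 44.0, 17.0], 0.65)]
top [ 456.54582594  163.07122062 1189.09303748] [ 0.13506857  0.02397145 -0.99054624] 490.1935250775318
shaker [([291.0, 141.0, 122.0, 132.0], 0.62), ([389.0, 181.0, 20.0, 18.0], 0.3)]
carrier [([302.0, 185.0, 111.0, 35.0], 0.94)]
drawer_handle [([300.0, 186.0, 102.0, 41.0], 0.57)]
timer [([415.0, 227.0, 30.0, 35.0], 0.75)]
reagent_bottle [([390.0, 179.0, 19.0, 21.0], 0.7), ([300.0, 187.0, 104.0, 41.0], 0.52)]
cold_block [([229.0, 234.0, 48.0, 38.0], 0.58), ([415.0, 226.0, 33.0, 35.0], 0.5)]
marker [([234.0, 284.0, 47.0, 40.0], 0.82)]
{'time': 0.8, 'joint_positions': array([ 1.08399746e+00,  3.41971900e-01,  1.52411264e+00,  2.23443567e-05,
        1.27543089e+00, -1.46014575e-01]), 'dq': array([ 0.00031812,  0.00126996,  0.00033208, -0.0002098 ,  0.00060961,
        0.00179178]), 'tau': array([ 2.24474147e-04, -4.31084490e+01, -2.44476396e+01,  7.18681351e-02,
        4.80647979e-02,  4.36499562e-06]), 'tool_pos': array([175.4510964 , 494.82195563, 197.35068304]), 'tcp_rot': array([ 3.14151314e+00, -9.91416459e-06,  2.80080186e+00]), 'contact_force': array([ 1.00018369,  0.54262168, -0.12288176]), 'moment': array([-0.0062746 ,  0.00657799, -0.01624989]), 'finger_force': 0.0, 'grip_width': 91.93197112593103}
```

View pics/scene0.png

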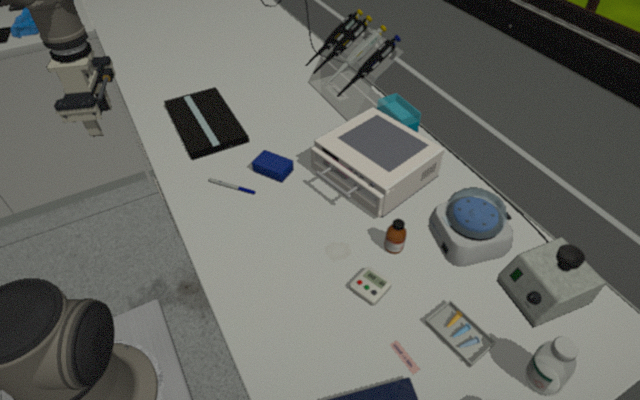

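View pics/top0.png

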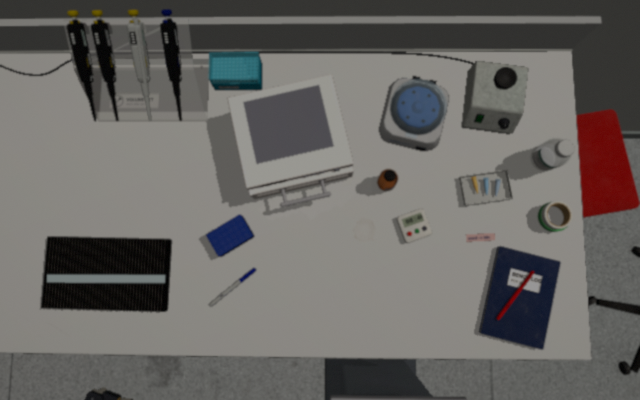

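The top view shows the shaker at (291,140) with the bar handle at about (266,208) to (329,193). The cold block is at (230,235), the bottle at (388,180), the timer at (414,226) and the marker at (233,286).

Run:
```python
from h import *
a=cv2.imread("pics/top0.png")[65:220,200:400]; b=cv2.imread("pics/scene0.png")[100:225,290:450]
a=cv2.resize(a,None,fx=4,fy=4,interpolation=3)[:600];b=cv2.resize(b,None,fx=5,fy=5,interpolation=3)[:600]
cv2.imwrite("pics/a.png",a);cv2.imwrite("pics/b.png",b)
```

```text
(no output)
```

View pics/a.png

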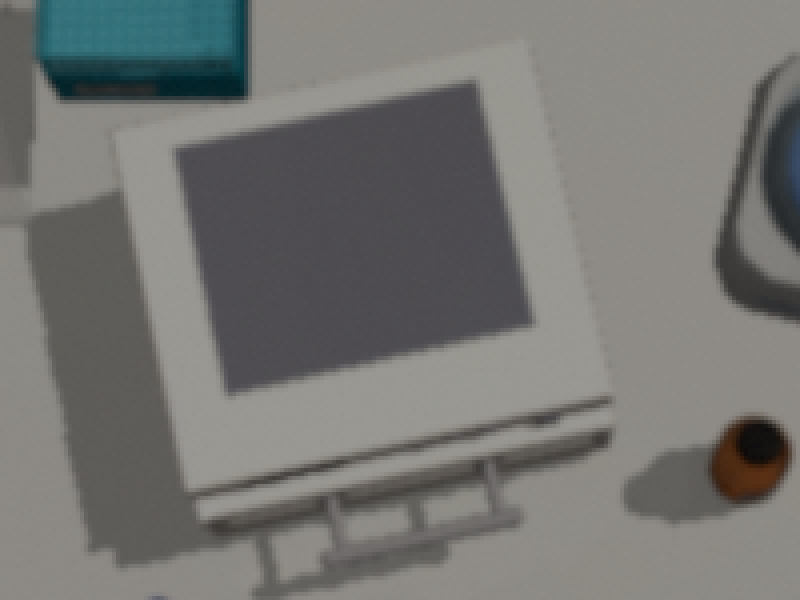

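View pics/b.png

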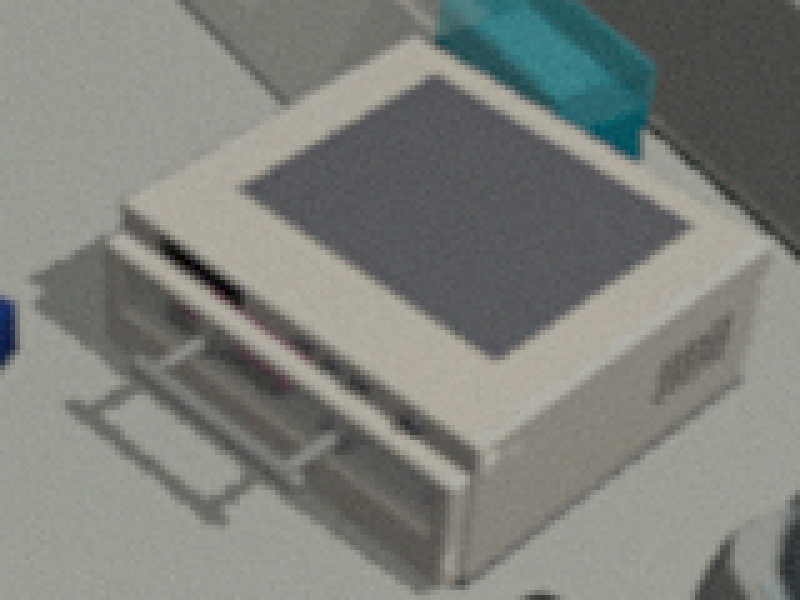

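```bash
cat >> h.py <<'E'
def sh(p,L):
    L=np.atleast_2d(np.array(L,float)); c,s=np.cos(p[2]),np.sin(p[2])
    return L@np.array([[c,s,0],[-s,c,0],[0,0,1]])+[p[0],p[1],0]
E
python3 - <<'E'
from h import *
from scipy.optimize import least_squares
L=[[0,125,100],[0,-125,100],[220,125,100],[220,-125,100]]
T=np.array([[247,188],[353,164.5],[228.75,97],[331.75,74.5]]);S=np.array([[314.4,141.6],[386.4,190.4],[374,108],[444.4,149]])
for w in((1,0),(0,1),(1,1)):
    f=lambda p:np.r_[w[0]*(proj("top",sh(p,L))-T).ravel(),w[1]*(proj("scene",sh(p,L))-S).ravel()]
    r=least_squares(f,[700,200,0],x_scale=[100,100,1]); print(r.x,np.round(r.fun,1))
p=r.x
print("bar",[back(c,x,62).round(1).tolist() for c,x in(("top",[[281.25,205],[330,194.25]]),("scene",[[318,173.5],[349.5,196]]))])
print("bar pred",sh(p,[[-49,60,62],[-49,-60,62]]), sh(p,[[-49,0,62]]))
for n,uv,z in(("cold",[229,234],34),("bottle",[388,178],85),("timer",[415,227],20),("marker",[234,284],13)): print(n,back("top",uv,z).round())
E
```

```text
[6.53761956e+02 2.30397238e+02 2.23772430e-01] [-1.   0.4  1.1  0.  -1.1  0.   1.  -0.6 -0.  -0.  -0.  -0.  -0.  -0.
  0.  -0. ]
[6.52927256e+02 2.23597789e+02 2.31141505e-01] [ 0.   0.   0.   0.   0.   0.   0.  -0.  -0.6 -1.1  0.1  1.  -0.9 -1.
  1.3  0.3]
[6.54025573e+02 2.28188896e+02 2.26669527e-01] [ 0.   0.5  2.  -0.2 -0.4  0.1  1.7 -0.8 -0.9 -2.3 -0.8 -0.3 -1.1 -1.8
  0.7 -0.6]
bar [[[593.3, 275.7, 62.0], [618.9, 162.7, 62.0]], [[593.6, 267.2, 62.0], [621.3, 161.8, 62.0]]]
bar pred [[592.79497065 275.64217076  62.        ]
 [619.76299011 158.71173876  62.        ]] [[606.27898038 217.17695476  62.        ]]
cold [[527. 401.  34.]]
bottle [[654.  31.  85.]]
timer [[547. -40.  20.]]
marker [[410. 390.  13.]]
```

Call:
jog_arm --pt "0 0 0" --pt "0 0 0" --pt "0 0 0" --pt "0 0 0" --pt "0 0 0" --pt "0 0 0" --twist '[9.6,9.6,9.6,9.6,9.6,9.5]' --jaw 0.022

```text
time: 1.55
tool_pos: [175.5, 494.8, 197.4]
tcp_rot: [3.142, -0.0, 1.792]
contact_force: [0.5, -0.3, -0.2]
grip_width: 36.8
finger_force: 0.0
```

Call:
jog_arm --pt "-0.0367 0.0357 0" --pt "-0.0367 0.0357 0" --pt "-0.0367 0.0357 0" --pt "-0.0367 0.0357 0" --pt "-0.0367 0.0357 0" --pt "-0.0367 0.0357 0" --pt "-0.0367 0.0357 0" --pt "-0.0367 0.0357 0" --pt "-0.0367 0.0357 0" --pt "-0.0367 0.0357 0" --twist '[0,0,0,0,0,0,0,0,0,0]'

```text
time: 2.8
tool_pos: [607.1, 216.3, 197.3]
tcp_rot: [3.141, -0.0, 1.797]
contact_force: [0.3, 0.3, 0.5]
grip_width: 22.1
finger_force: 0.0
```

Call:
jog_arm --pt "0 0 0" --pt "0 0 0" --twist '[0,0]'

```text
time: 3.05
tool_pos: [605.2, 217.5, 196.9]
tcp_rot: [-3.141, -0.001, 1.797]
contact_force: [0.0, 0.1, 0.0]
grip_width: 21.7
finger_force: 0.0
```

Call:
jog_arm --pt "0 0 0.03" --pt "0 0 0.03" --pt "0 0 0.03" --pt "0 0 0.022" --pt "0 0 0" --twist '[0,0,0,0,0]'

```text
time: 3.68
tool_pos: [603.5, 218.3, 84.0]
tcp_rot: [-3.138, -0.0, 1.799]
contact_force: [0.1, 0.1, 0.4]
grip_width: 22.0
finger_force: 0.0
```

Run:
```python
from h import *
im=bot.capture("scene"); cv2.imwrite("pics/c.png",cv2.resize(im[90:220,280:440],None,fx=4.5,fy=4.5,interpolation=3))
```

```text
(no output)
```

View pics/c.png

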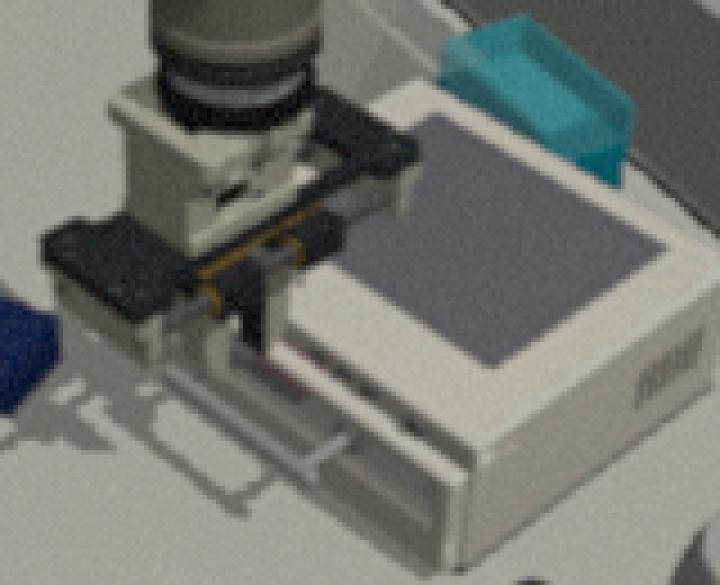

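The fingers straddle the bar, with the front finger at crop (215,370) and the rear one at the panel edge (280,330). I'll go down slowly.

Call:
jog_arm --pt "0 0.001 0.01" --pt "0 0 0.009" --pt "0 0 0" --twist '[0,0,0]'

```text
time: 4.1
tool_pos: [606.2, 217.5, 65.5]
tcp_rot: [-3.14, -0.0, 1.797]
contact_force: [0.5, -0.5, 0.1]
grip_width: 21.8
finger_force: 0.0
```

Call:
jog_arm --pt "0 0 0.007" --pt "0 0 0.007" --pt "0 0 0.005" --pt "0 0 0" --twist '[0,0,0,0]'

```text
time: 4.6
tool_pos: [606.4, 217.5, 46.7]
tcp_rot: [-3.141, -0.0, 1.797]
contact_force: [0.7, -1.0, -0.3]
grip_width: 22.3
finger_force: 0.0
```

Call:
jog_arm --pt "0 0 0" --pt "0 0 0" --pt "0 0 0" --twist '[0,0,0]' --jaw 0.004

```text
time: 4.97
tool_pos: [606.8, 217.6, 47.5]
tcp_rot: [3.141, -0.0, 1.797]
contact_force: [-0.3, 0.6, 0.3]
grip_width: 4.3
finger_force: 0.0
```

Run:
```python
from h import *
im=bot.capture("scene"); a=cv2.resize(im[130:220,280:400],None,fx=6,fy=6,interpolation=3)
cv2.imwrite("pics/d.png",a)
print(bot.get_obs()["tool_pos"],bot.get_obs()["grip_width"], bot.get_obs()["finger_force"])
p=[654,228.2,.2267]
print((proj("scene",np.r_[sh(p,[[-49,60,62],[-49,-60,62]]),[[606.8,217.6,47.5]]])-[280,130])*6)
```

```text
[606.79630902 217.61435976  47.49100136] 4.127555243928846 0.0
[[216.53159267 249.6685268 ]
 [417.67338406 402.34333891]
 [314.72275752 348.24533554]]
```

View pics/d.png

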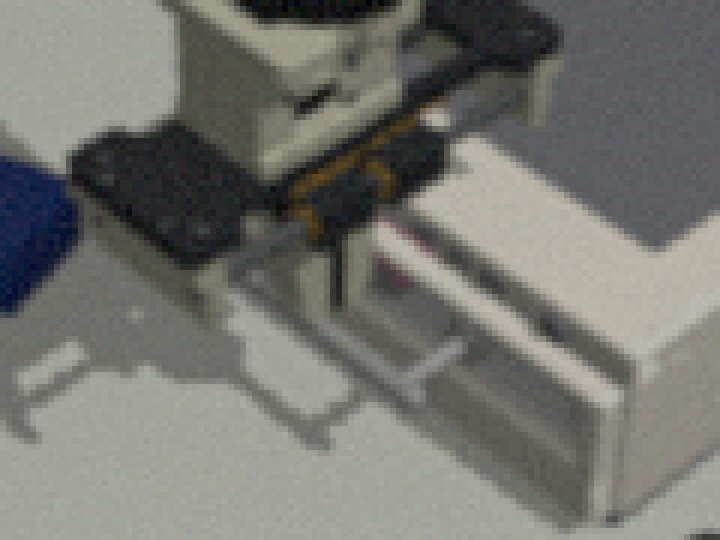

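The bar runs unbroken from (230,270) to (420,395) in front of the fingertips. So both fingers are in the gap behind it and can hook it. I'll pull a little and watch the force.

Call:
jog_arm --pt "0 -0.006 0" --pt "0 -0.006 0" --pt "0 -0.006 0" --pt "0 -0.006 0" --pt "0 -0.006 0" --twist '[0,0,0,0,0]'

```text
time: 5.65
tool_pos: [577.1, 210.8, 47.4]
tcp_rot: [3.141, -0.0, 1.797]
contact_force: [0.2, 0.3, 0.1]
grip_width: 4.1
finger_force: 0.0
```

Run:
```python
from h import *
im=bot.capture("scene"); a=cv2.resize(im[130:220,270:400],None,fx=3,fy=3,interpolation=3)
t=bot.capture("top"); b=cv2.resize(t[160:250,240:370],None,fx=3,fy=3,interpolation=3)
cv2.imwrite("pics/e.png",np.hstack([a,b]))
o=bot.get_obs();print(o["tool_pos"],o["contact_force"]); print((proj("top",o["tool_pos"])-[240,160])*3+[390,0])
```

```text
[576.82619845 210.74101014  47.40522342] [ 0.23665837 -0.10802832  0.42610322]
[[598.1646084  158.53576472]]
```

View pics/e.png

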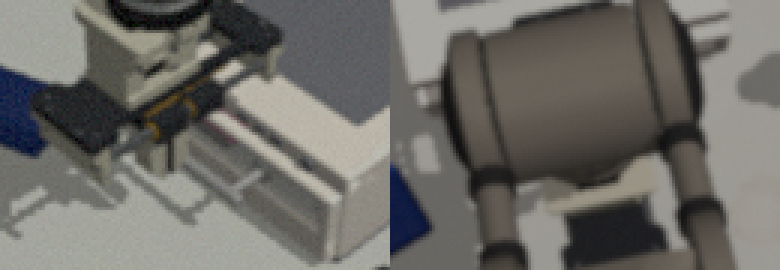

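Run:
```python
from h import *
o=bot.get_obs();t=np.array(o["tool_pos"])
im=bot.capture("scene"); k=8; x0,y0=285,135
a=cv2.resize(im[y0:y0+70,x0:x0+95],None,fx=k,fy=k,interpolation=3)
p=[654,228.2,.2267]
def dot(X,c): 
    for u,v in (proj("scene",X)+.5-[x0,y0])*k: cv2.circle(a,(int(u),int(v)),3,c,-1)
dot([t+[0,0,h] for h in(0,19,66)],(0,0,255))
dot([t+[0,0,-t[2]]],(255,0,255))
dot(sh(p,[[-49,y,62] for y in(-60,-45,-30,-15,0,15,30,45,60)]),(0,255,0))
dot(sh(p,[[-14,y,83] for y in(-123,0,123)]),(255,0,0))
cv2.imwrite("pics/f.png",a)
```

```text
(no output)
```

View pics/f.png

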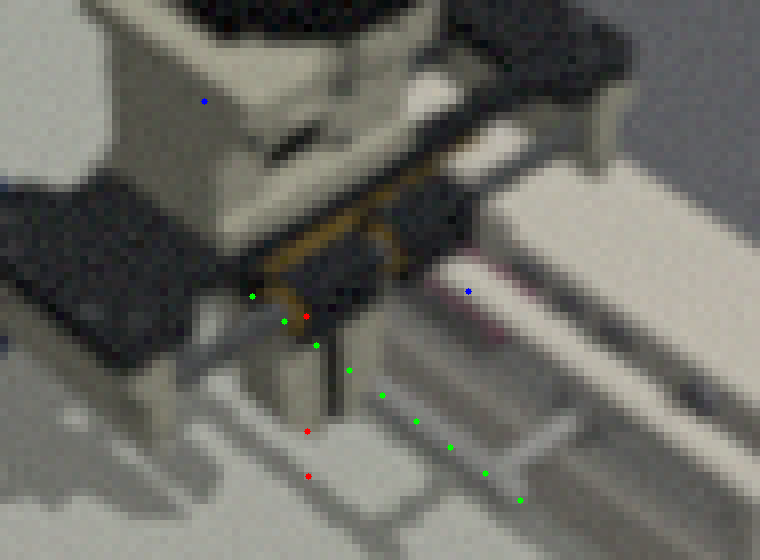

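Run:
```python
from h import *
o=bot.get_obs();t=np.array(o["tool_pos"]); k=8; x0,y0=285,135
u=np.array([np.cos(.2267),np.sin(.2267),0]); v=np.array([-u[1],u[0],0])
for d in(-95,-21,-8,8,95):
  for w in (-37,-9.5,9.5):
    print(d,w,[ (h,((proj("scene",t+d*u+w*v+[0,0,h])[0]+.5-[x0,y0])*k).round().tolist()) for h in(0,10,20,47,66)])
```

```text
-95 -37 [(0, [147.0, 705.0]), (10, [146.0, 681.0]), (20, [144.0, 658.0]), (47, [140.0, 592.0]), (66, [137.0, 545.0])]
-95 -9.5 [(0, [86.0, 651.0]), (10, [84.0, 628.0]), (20, [82.0, 604.0]), (47, [77.0, 539.0]), (66, [73.0, 491.0])]
-95 9.5 [(0, [45.0, 615.0]), (10, [43.0, 592.0]), (20, [40.0, 568.0]), (47, [34.0, 503.0]), (66, [30.0, 455.0])]
-21 -37 [(0, [340.0, 576.0]), (10, [340.0, 553.0]), (20, [340.0, 529.0]), (47, [340.0, 463.0]), (66, [339.0, 416.0])]
-21 -9.5 [(0, [279.0, 526.0]), (10, [278.0, 503.0]), (20, [277.0, 479.0]), (47, [276.0, 414.0]), (66, [275.0, 366.0])]
-21 9.5 [(0, [237.0, 493.0]), (10, [236.0, 469.0]), (20, [235.0, 446.0]), (47, [233.0, 380.0]), (66, [231.0, 332.0])]
-8 -37 [(0, [373.0, 554.0]), (10, [373.0, 531.0]), (20, [373.0, 507.0]), (47, [373.0, 442.0]), (66, [374.0, 394.0])]
-8 -9.5 [(0, [311.0, 505.0]), (10, [311.0, 482.0]), (20, [310.0, 458.0]), (47, [309.0, 392.0]), (66, [309.0, 345.0])]
-8 9.5 [(0, [269.0, 472.0]), (10, [269.0, 449.0]), (20, [268.0, 425.0]), (47, [266.0, 359.0]), (66, [265.0, 311.0])]
8 -37 [(0, [413.0, 528.0]), (10, [413.0, 505.0]), (20, [413.0, 481.0]), (47, [414.0, 415.0]), (66, [415.0, 368.0])]
8 -9.5 [(0, [351.0, 480.0]), (10, [351.0, 456.0]), (20, [350.0, 432.0]), (47, [350.0, 367.0]), (66, [350.0, 319.0])]
8 9.5 [(0, [309.0, 447.0]), (10, [308.0, 423.0]), (20, [308.0, 400.0]), (47, [307.0, 334.0]), (66, [306.0, 286.0])]
95 -37 [(0, [618.0, 391.0]), (10, [620.0, 368.0]), (20, [622.0, 344.0]), (47, [626.0, 279.0]), (66, [630.0, 231.0])]
95 -9.5 [(0, [556.0, 346.0]), (10, [557.0, 323.0]), (20, [558.0, 299.0]), (47, [562.0, 234.0]), (66, [564.0, 186.0])]
95 9.5 [(0, [514.0, 316.0]), (10, [515.0, 292.0]), (20, [516.0, 269.0]), (47, [518.0, 203.0]), (66, [520.0, 156.0])]
```

The overlay shows the fingertips about 25–30 mm higher than the reported TCP: visible tip at v≈430, predicted about 500. That explains why they passed over the bar without touching it. I'll back away from the shaker and feel for the bench to get the real height offset.

Call:
jog_arm --pt "0 -0.027 0" --pt "0 -0.027 0" --pt "0 -0.027 0" --pt "0 0 0.01" --pt "0 0 0.01" --pt "0 0 0.007" --pt "0 0 0" --twist '[0,0,0,0,0,0,0]'

```text
time: 6.68
tool_pos: [498.6, 192.6, 19.3]
tcp_rot: [-3.14, -0.0, 1.797]
contact_force: [-0.0, 0.8, 0.3]
grip_width: 4.1
finger_force: 0.0
```

Call:
jog_arm --pt "0 0 0.004" --pt "0 0 0.004" --pt "0 0 0.004" --pt "0 0 0" --twist '[0,0,0,0]'

```text
time: 7.18
tool_pos: [498.3, 192.6, 8.0]
tcp_rot: [-3.141, -0.0, 1.797]
contact_force: [0.2, 0.3, -0.5]
grip_width: 3.9
finger_force: 0.0
```

Call:
jog_arm --pt "0 0 0.003" --pt "0 0 0.003" --pt "0 0 0" --twist '[0,0,0]'

```text
time: 7.55
tool_pos: [498.4, 192.6, 2.1]
tcp_rot: [-3.141, -0.0, 1.797]
contact_force: [-0.5, 1.0, 0.2]
grip_width: 4.3
finger_force: 0.0
```

Call:
jog_arm --pt "0 0 0.003" --pt "0 0 0" --twist '[0,0]'

```text
time: 7.8
tool_pos: [498.4, 192.6, -0.9]
tcp_rot: [-3.141, -0.0, 1.797]
contact_force: [-0.2, 0.3, 0.5]
grip_width: 4.0
finger_force: 0.0
```

Call:
jog_arm --pt "0 0 0.003" --pt "0 0 0.003" --pt "0 0 0" --twist '[0,0,0]'

```text
time: 8.18
tool_pos: [498.3, 192.6, -7.0]
tcp_rot: [-3.141, -0.0, 1.797]
contact_force: [0.8, -1.0, 0.6]
grip_width: 3.7
finger_force: 0.0
```

Call:
jog_arm --pt "0 0 0.003" --pt "0 0 0.003" --pt "0 0 0" --twist '[0,0,0]'

```text
time: 8.55
tool_pos: [498.3, 192.6, -13.0]
tcp_rot: [-3.141, -0.0, 1.797]
contact_force: [1.1, 0.5, 0.6]
grip_width: 4.1
finger_force: 0.0
```

Run:
```python
from h import *
o=bot.get_obs();t=np.array(o["tool_pos"]); print(t,o["contact_force"])
k=4; x0,y0=240,130
L=[]
for c,x0,y0 in(("scene",270,140),("top",230,180)):
    im=bot.capture(c); a=cv2.resize(im[y0:y0+100,x0:x0+100],None,fx=k,fy=k,interpolation=3)
    for h,col in((0,(0,0,255)),(30,(0,255,0)),(66,(255,0,0))):
        q=((proj(c,t+[0,0,h])[0]+.5-[x0,y0])*k).astype(int); cv2.circle(a,tuple(int(i) for i in q),2,col,-1)
    L.append(a)
cv2.imwrite("pics/g.png",np.hstack(L))
```

```text
[498.31088996 192.63587151 -12.97849275] [1.09069376 0.54727664 0.63950375]
```

View pics/g.png

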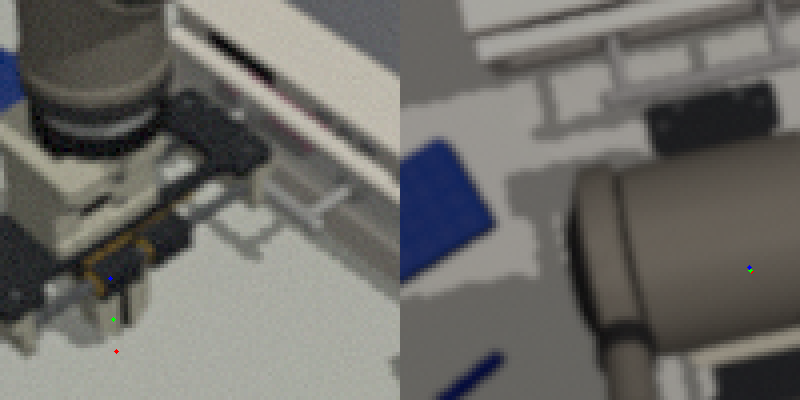

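The tip shows at about (110,335), still roughly 20 mm above the reported TCP (red dot), and the bench hasn't been touched. I'll keep feeling down.

Call:
jog_arm --pt "0 0 0.002" --pt "0 0 0.002" --pt "0 0 0" --twist '[0,0,0]'

```text
time: 9.02
tool_pos: [498.4, 192.6, -16.9]
tcp_rot: [-3.141, -0.0, 1.797]
contact_force: [0.2, 0.9, 0.6]
grip_width: 4.3
finger_force: 0.0
```

Call:
jog_arm --pt "0 0 0.002" --pt "0 0 0.001" --pt "0 0 0" --twist '[0,0,0]'

```text
time: 9.4
tool_pos: [498.5, 192.7, -19.8]
tcp_rot: [-3.141, -0.0, 1.797]
contact_force: [0.1, -0.6, 0.0]
grip_width: 4.1
finger_force: 0.0
```

Run:
```python
from h import *
for z in(80,100,120):print(back("top",[[308,202.5]],z).round(1))
o=bot.get_obs();t=np.array(o["tool_pos"]);print(t,t+95*np.array([.974,.2247,0]),o["contact_force"])
```

```text
[[597.1 212.8  80. ]]
[[594.6 211.9 100. ]]
[[592. 211. 120.]]
[498.48394083 192.65386137 -19.77788719] [591.01394083 214.00036137 -19.77788719] [ 0.07439116 -0.61595736  0.03609468]
```

Call:
jog_arm --pt "0 0 0.002" --pt "0 0 0.001" --pt "0 0 0" --twist '[0,0,0]'

```text
time: 9.78
tool_pos: [498.5, 192.6, -22.8]
tcp_rot: [-3.141, -0.0, 1.797]
contact_force: [-0.5, -0.2, -0.4]
grip_width: 4.2
finger_force: 0.0
```

Call:
jog_arm --pt "0 0 0.002" --pt "0 0 0.001" --pt "0 0 0" --twist '[0,0,0]'

```text
time: 10.15
tool_pos: [498.5, 192.6, -25.8]
tcp_rot: [-3.141, -0.0, 1.797]
contact_force: [-0.7, 0.1, 0.1]
grip_width: 4.1
finger_force: 0.0
```

Call:
jog_arm --pt "0 0 0.002" --pt "0 0 0.001" --pt "0 0 0" --twist '[0,0,0]'

```text
time: 10.52
tool_pos: [498.5, 192.7, -28.8]
tcp_rot: [-3.141, -0.0, 1.797]
contact_force: [-0.3, -0.3, -0.6]
grip_width: 3.7
finger_force: 0.0
```

Call:
jog_arm --pt "0 0 0.002" --pt "0 0 0.001" --pt "0 0 0" --twist '[0,0,0]'

```text
time: 10.9
tool_pos: [498.7, 192.7, -29.3]
tcp_rot: [3.14, 0.0, 1.797]
contact_force: [-6.2, -2.6, 23.1]
grip_width: 3.7
finger_force: 11.6
```

The bench is touched at a reported z of −29, so true z = reported + 29 mm. I'll redo the handle approach with that.

Call:
jog_arm --pt "0 0 -0.032" --pt "0 0 -0.03" --pt "0 0 -0.03" --pt "0 0.028 0" --pt "0 0.028 0" --pt "0 0.028 0" --pt "0 0.0265 0" --pt "0 0 0" --pt "0 0 0" --twist '[0,0,0,0,0,0,0,0,0]' --jaw 0.022

```text
time: 12.02
tool_pos: [605.1, 217.3, 59.9]
tcp_rot: [-3.14, -0.0, 1.797]
contact_force: [-0.2, -0.4, -0.2]
grip_width: 22.2
finger_force: 0.0
```

Call:
jog_arm --pt "0 0 0.01" --pt "0 0 0.01" --pt "0 0 0.005" --pt "0 0 0" --twist '[0,0,0,0]'

```text
time: 12.52
tool_pos: [605.8, 217.4, 34.6]
tcp_rot: [-3.14, -0.0, 1.797]
contact_force: [0.4, -0.0, -0.5]
grip_width: 22.1
finger_force: 0.0
```

Call:
jog_arm --pt "0 0 0.006" --pt "0 0 0.006" --pt "0 0 0.006" --pt "0 0 0" --twist '[0,0,0,0]'

```text
time: 13.02
tool_pos: [605.8, 217.4, 16.6]
tcp_rot: [-3.14, -0.0, 1.797]
contact_force: [-0.2, -0.0, 0.5]
grip_width: 22.1
finger_force: 0.0
```

Call:
jog_arm --pt "0 0 0" --pt "0 0 0" --pt "0 0 0" --twist '[0,0,0]' --jaw 0.004

```text
time: 13.4
tool_pos: [606.7, 217.6, 17.6]
tcp_rot: [3.141, -0.0, 1.797]
contact_force: [2.1, 0.9, -0.7]
grip_width: 9.7
finger_force: 30.0
```

The bar is gripped. Pulling.

Call:
jog_arm --pt "0 -0.01 0" --pt "0 -0.018 0" --pt "0 -0.018 0" --pt "0 -0.018 0" --pt "0 -0.018 0" --pt "0 -0.018 0" --pt "0 -0.018 0" --pt "0 -0.018 0" --pt "0 -0.014 0" --pt "0 0 0" --twist '[0,0,0,0,0,0,0,0,0,0]'

```text
time: 14.65
tool_pos: [457.9, 182.4, 17.5]
tcp_rot: [-3.139, 0.001, 1.798]
contact_force: [-1.2, -4.3, 1.0]
grip_width: 10.2
finger_force: 30.0
```

Call:
jog_arm --pt "0 -0.003 0" --pt "0 -0.003 0" --pt "0 0 0" --twist '[0,0,0]'

```text
time: 15.02
tool_pos: [456.9, 182.1, 17.6]
tcp_rot: [3.135, 0.001, 1.797]
contact_force: [10.6, -2.7, -8.9]
grip_width: 10.1
finger_force: 30.0
```

Call:
jog_arm --pt "0 0.002 0" --pt "0 0 0" --pt "0 0 0" --twist '[0,0,0]' --jaw 0.022

```text
time: 15.4
tool_pos: [455.5, 182.9, 17.4]
tcp_rot: [-3.141, -0.0, 1.797]
contact_force: [-0.6, -0.3, 0.5]
grip_width: 21.7
finger_force: 0.0
```

Call:
jog_arm --pt "0 0 -0.02" --pt "0 0 -0.04" --pt "0 0 -0.04" --pt "0 0 -0.03" --pt "0.04 -0.03 -0.02" --pt "0.05 -0.03 0" --pt "0.05 -0.03 0" --pt "0.05 0 0" --pt "0 0 0" --twist '[0,0,0,0,0,0,0,0,0]'

```text
time: 16.52
tool_pos: [324.2, 350.2, 167.4]
tcp_rot: [3.141, -0.001, 1.802]
contact_force: [-0.3, -0.5, -0.2]
grip_width: 22.2
finger_force: 0.0
```

Run:
```python
from h import *
a=bot.capture("scene");b=bot.capture("top")
cv2.imwrite("pics/s1.png",a);cv2.imwrite("pics/t1.png",b)
for c in("scene","top"):
    for l in("lever_post","catch_tab","safety_catch","rack","carrier"):
        print(c,l,[(np.round(d["bbox"],1).tolist(),round(d["confidence"],2)) for d in bot.find_in(c,l)[:2]])
A=cv2.resize(a[145:245,280:380],None,fx=4,fy=4,interpolation=3)
# centre of right half of the drawer, top
c=proj("top",sh([654,228.2,.2315],[[-90,-60,40]]))[0].astype(int); x0,y0=c-40;print(x0,y0)
B=cv2.resize(b[y0:y0+80,x0:x0+80],None,fx=5,fy=5,interpolation=3)
cv2.imwrite("pics/h.png",np.hstack([A,B]))
```

```text
scene lever_post [([333.9, 200.0, 23.2, 27.6], 0.41)]
scene catch_tab [([341.0, 221.2, 19.0, 21.4], 0.53)]
scene safety_catch [([337.4, 219.2, 18.1, 16.2], 0.53)]
scene rack [([310.5, 183.7, 57.8, 40.3], 0.69)]
scene carrier [([322.3, 213.8, 114.6, 75.5], 0.9), ([338.9, 219.7, 21.2, 17.4], 0.34)]
top lever_post [([333.8, 204.9, 5.4, 9.9], 0.53)]
top catch_tab [([341.6, 214.0, 22.1, 17.2], 0.47)]
top safety_catch []
top rack [([283.9, 216.4, 45.5, 56.5], 0.79)]
top carrier [([313.8, 220.3, 119.8, 101.2], 0.67)]
295 171
```

View pics/h.png

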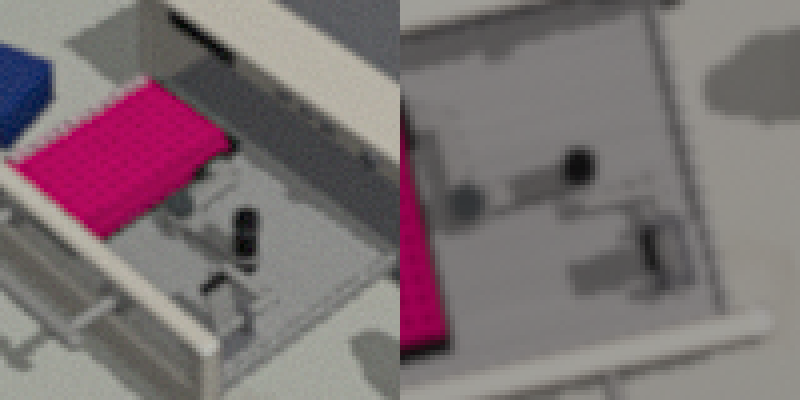

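The left half (scene) shows the post at (246,215) and the dark tab at (214,284). The right half (top) shows the post at (579,166), the pivot at (466,203) and the tab at (650,248). The rack is seated.

Run:
```python
from h import *
T=lambda u,v:[295+(u-400)/5-.4,171+v/5-.4]; S=lambda u,v:[280+u/4-.4,145+v/4-.4]
p=[654,228.2,.2315]
Ri=lambda X:(lambda d:np.array([d[0]*np.cos(p[2])+d[1]*np.sin(p[2]),-d[0]*np.sin(p[2])+d[1]*np.cos(p[2]),X[2]]).round(1))(X-np.array([p[0],p[1],0]))
for n,t,s,z in(("post",T(579,164),S(246,213),70),("tab",T(650,240),S(214,278),62)):
    a=back("top",[t],z)[0];b=back("scene",[s],z)[0];print(n,a,b,Ri(a),Ri(b))
print("pivot",back("top",[T(466,203)],40)[0],Ri(back("top",[T(466,203)],40)[0]))
for n,v in (("panel top right",T(772,318)),): print(n,Ri(back("top",[v],83)[0]))
print("rotated hinge pred from post:")
a=back("top",[T(579,164)],70)[0]; 
for n,d in(("hinge",[-44,-33,0]),("tabtip",[-44,-33+12,0]),("tabpt",[-44,-33+8.2,0])): 
    X=sh([a[0],a[1],p[2]],[d])[0]; print(n,X, [((proj("top",[X[0],X[1],z])[0]-[295,171]+.4)*5+[400,0]).round().tolist() for z in(34,56,67)])
o=bot.get_obs();print(o["tool_pos"],o["tcp_rot"])
```

```text
post [596.51358761 161.65133413  70.        ] [596.89468614 159.70523921  70.        ] [-71.2 -51.6  70. ] [-71.3 -53.6  70. ]
tab [562.3475517  128.77844218  62.        ] [559.09399332 130.91495998  62.        ] [-112.   -75.7   62. ] [-114.7  -72.9   62. ]
pivot [581.48900088 214.83708954  40.        ] [-73.6   3.6  40. ]
panel top right [-160.4 -120.    83. ]
rotated hinge pred from post:
hinge [561.25880722 119.43640242   0.        ] [[668.0, 248.0], [670.0, 244.0], [671.0, 241.0]]
tabtip [558.50555403 131.11628242   0.        ] [[643.0, 254.0], [645.0, 249.0], [645.0, 247.0]]
tabpt [559.37741754 127.41765375   0.        ] [[651.0, 252.0], [653.0, 248.0], [653.0, 245.0]]
[326.04897634 347.51734072 167.37547089] [ 3.14149255e+00 -6.66709101e-05  1.79648255e+00]
```

Call:
jog_arm --pt "-0.035 0.025 0" --pt "-0.035 0.025 0" --pt "-0.035 0.025 0" --pt "-0.035 0.025 0" --pt "-0.035 0.025 0" --pt "-0.035 0.025 0" --pt "-0.035 0.024 0" --pt "0 0 0" --pt "0 0 0" --twist '[0,0,0,0,0,0,0,0,0]' --jaw 0

```text
time: 18.25
tool_pos: [549.8, 148.3, 167.0]
tcp_rot: [-3.141, -0.001, 1.797]
contact_force: [-0.0, 0.1, 0.6]
grip_width: 0.2
finger_force: 0.0
```

Call:
jog_arm --pt "0 0 0.04" --pt "0 0 0.04" --pt "0 0 0.03" --pt "0 0 0" --pt "0 0 0" --twist '[0,0,0,0,0]'

```text
time: 18.88
tool_pos: [550.8, 148.9, 58.8]
tcp_rot: [3.14, 0.0, 1.798]
contact_force: [-0.8, -0.0, 0.5]
grip_width: 0.7
finger_force: 0.0
```

Call:
jog_arm --pt "0 0 0.014" --pt "0 0 0.014" --pt "0 0 0.012" --pt "0 0 0" --twist '[0,0,0,0]'

```text
time: 19.38
tool_pos: [549.4, 148.0, 15.9]
tcp_rot: [-3.139, -0.0, 1.797]
contact_force: [0.2, -0.1, 0.2]
grip_width: 0.5
finger_force: 0.0
```

Call:
jog_arm --pt "-0.008 0 0" --pt "-0.008 0 0" --pt "-0.008 0 0" --pt "-0.008 0 0" --pt "-0.008 0 0" --pt "-0.008 0 0" --pt "-0.006 0 0" --pt "0 0 0" --twist '[0,0,0,0,0,0,0,0]'

```text
time: 20.38
tool_pos: [562.7, 94.9, 17.3]
tcp_rot: [3.141, 0.0, 1.797]
contact_force: [-0.5, 0.7, 0.3]
grip_width: 0.8
finger_force: 0.2
```

Call:
jog_arm --pt "-0.004 0 0.002" --pt "-0.003 0 0.002" --pt "0 0 0" --twist '[0,0,0]'

```text
time: 20.75
tool_pos: [564.0, 88.5, 13.0]
tcp_rot: [-3.141, -0.0, 1.797]
contact_force: [-0.5, 0.1, -0.3]
grip_width: 0.5
finger_force: 0.0
```

Call:
jog_arm --pt "0.002 0 -0.02" --pt "0 0 -0.04" --pt "0 0 -0.04" --pt "0 0 -0.03" --pt "0.021 0.016 0" --pt "0.021 0.016 0" --pt "0.02 0.016 0" --pt "0 0 0" --pt "0 0 0" --twist '[0,0,0,0,0,0,0,0,0]' --jaw 0.04

```text
time: 21.88
tool_pos: [596.0, 161.3, 143.0]
tcp_rot: [-3.141, 0.0, 1.797]
contact_force: [-0.5, -0.5, -0.9]
grip_width: 39.8
finger_force: 0.0
```

Run:
```python
from h import *
p=[654,228.2,.2315]
for c in("scene","top"):
    im=bot.capture(c); cv2.imwrite(f"pics/{c}2.png",im)
    for l in("catch_tab","safety_catch","catch_hinge","lever_post"):
        print(c,l,[(np.round(d["bbox"],1).tolist(),round(d["confidence"],2)) for d in bot.find_in(c,l)[:2]])
    for n,X in(("tab closed",[-115,-77,56]),("tab flipped",[-115,-110,35]),("bar up",[-84,-90,65]),("bar closed",[-84,-60,36]),("post",[-71,-52.5,65])):
        q=proj(c,sh(p,[X]))[0]; old=cv2.imread("pics/s1.png" if c=="scene" else "pics/t1.png"); u,v=q.round().astype(int)
        print(n,q.round(1),"before/after grey",old[v-1:v+2,u-1:u+2].mean().round(),im[v-1:v+2,u-1:u+2].mean().round())
o=bot.get_obs();print(o["tool_pos"],o["grip_width"])
```

```text
scene catch_tab [([341.2, 223.6, 15.1, 22.6], 0.63)]
scene safety_catch [([341.1, 223.9, 14.9, 27.2], 0.66)]
scene catch_hinge [([320.9, 209.2, 118.1, 87.8], 0.6), ([342.3, 222.3, 16.8, 25.0], 0.32)]
scene lever_post [([343.3, 204.6, 5.0, 15.7], 0.48), ([234.0, 186.1, 43.6, 16.1], 0.41)]
tab closed [334.2 216.9] before/after grey 97.0 128.0
tab flipped [344.1 231.1] before/after grey 129.0 119.0
bar up [348.1 210.5] before/after grey 137.0 134.0
bar closed [338.8 211.9] before/after grey 100.0 57.0
post [340.8 199. ] before/after grey 19.0 22.0
top catch_tab [([359.6, 216.4, 13.4, 5.3], 0.39)]
top safety_catch [([359.1, 217.8, 10.5, 8.3], 0.53), ([313.6, 227.4, 109.6, 89.7], 0.46)]
top catch_hinge [([313.4, 229.2, 110.5, 86.8], 0.64)]
top lever_post [([359.0, 219.2, 12.7, 6.5], 0.26)]
tab closed [345.3 220. ] before/after grey 46.0 33.0
tab flipped [358.7 217.6] before/after grey 140.0 121.0
bar up [347.9 205.3] before/after grey 123.0 149.0
bar closed [335.1 209.6] before/after grey 120.0 148.0
post [330.8 203.5] before/after grey 20.0 38.0
[596.48013542 161.6667528  143.38537289] 40.2873485245362
```

The top camera now finds the catch at (359,217). The flipped prediction was (358.7,217.6), so it's over. I'll go down on the post.

Call:
jog_arm --pt "0 0 0.03" --pt "0 0 0.03" --pt "0 0 0.03" --pt "0 0 0.012" --pt "0 0 0.012" --pt "0 0 0.011" --pt "0 0 0" --twist '[0,0,0,0,0,0,0]'

```text
time: 23.25
tool_pos: [596.2, 161.8, 17.9]
tcp_rot: [-3.141, -0.0, 1.797]
contact_force: [-0.4, -0.5, 0.3]
grip_width: 39.9
finger_force: 0.0
```

Call:
jog_arm --pt "0 0 0" --pt "0 0 0" --pt "0 0 0" --pt "0 0 0" --pt "0 0 0" --twist '[0,0,0,0,0]' --jaw 0.008

```text
time: 23.88
tool_pos: [596.7, 161.9, 18.7]
tcp_rot: [3.141, 0.0, 1.797]
contact_force: [-1.0, -0.5, 3.5]
grip_width: 15.3
finger_force: 30.0
```

Call:
jog_arm --pt "0.0003 -0.0055 0" --pt "0.0008 -0.0054 0" --pt "0.0014 -0.0053 0" --pt "0.0019 -0.0052 0" --pt "0.0024 -0.0049 0" --pt "0.0029 -0.0047 0" --pt "0.0013 -0.0018 0" --pt "0 0 0" --pt "0 0 0" --pt "0 0 0" --twist '[0,0,0,0,0,0,0,0,0,0]'

```text
time: 25.12
tool_pos: [563.1, 163.1, 18.8]
tcp_rot: [3.14, 0.003, 1.797]
contact_force: [5.5, -10.0, 2.8]
grip_width: 15.4
finger_force: 30.0
```

Run:
```python
from h import *
for l in("lever_post","safety_catch","rack"):
  for c in("scene","top"):
    bot.capture(c); print(c,l,[(np.round(d["bbox"],1).tolist(),round(d["confidence"],2)) for d in bot.find_in(c,l)[:2]])
o=bot.get_obs();print({k:o[k] for k in("time","tool_pos","contact_force","grip_width","finger_force")})
```

```text
scene lever_post [([320.9, 213.3, 116.1, 80.2], 0.52), ([329.2, 209.4, 3.8, 12.9], 0.51)]
top lever_post []
scene safety_catch [([339.0, 224.1, 18.6, 24.1], 0.5)]
top safety_catch []
scene rack [([292.4, 178.9, 26.0, 12.9], 0.46), ([321.9, 214.2, 114.1, 75.3], 0.37)]
top rack [([281.8, 217.8, 41.2, 54.5], 0.8)]
{'time': 25.725, 'tool_pos': array([563.12597057, 163.08977505,  18.81530505]), 'contact_force': array([ 4.34716055, -8.60179947,  3.20748691]), 'grip_width': 15.190190223764608, 'finger_force': 30.00106930732727}
```

```bash
python3 -c "
from plant import bot
print(bot.close_job())"
```

```text
the job is handed in; nothing more can be done
None
```

I handed the job in at about 26 s with the gripper still holding the lever post. From the last readings and camera detections, the drawer is out about 154 mm, the catch is flipped, the lever is at about 0.63 rad and the rack looks seated. `close_job` returned no verdict, so I don't know how it was judged.

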